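# Press the glued inserts home in an insect hotel

### The arm

A 6-joint arm with a two-finger parallel gripper is mounted at the origin on the work surface. World frame = base frame: x ahead of the robot, y to its left, z up, the work surface at z = 0. Lengths are in m, angles in degrees, forces in N, time in s.
With the tool pointing down it reaches from about 0.35 to 0.875 m from the base axis. Payload 4.2 kg.
Tool frame: the origin (TCP) lies at the very end of the fingers, on their centre line; the grasp point (between the pads) lies 19 mm behind it; z points along the fingers, y is the line along which they close (so a half turn about z gives the same grasp; the last joint's range is limited). The gripper opens to 87 mm and grips with 3 to 60 N. Pads are 19 mm wide; open, the fingers measure 117 mm over their backs; the gripper's body (75 mm by 190 mm) begins 51 mm behind the grasp point.
Start: joints at [90.447, 22.042, 0.453, 0, -68.411, -14.817], TCP at [0.155, 0.605, 0.188] pointing down, gripper open.
Joint ranges: [-179.83, 179.83], [-69.29, 118.12], [-61.27, 80.66], [-181.25, 117.63], [-171.15, -9.14], [-177.46, 177.46]. Speed limits (degrees/s): [159.86, 159.86, 180, 180, 180, 180].

### API

Orientations are given as a 3x3 rotation matrix whose columns are the frame's x, y, z axes.
In Python, from station import r gives the robot as it stands.
- The arm moves only by the tool jog_arm, never from a script. Its argument "plan" is text: rows parted by semicolons, each of 7 numbers parted by spaces: the shift along the tool's x, y, z normalised to -1 to 1, where 1 is 0.025 m, then the turn, a rotation vector about the tool's x, y, z normalised to -1 to 1, where 1 is 8 degrees, then the closure, from -1 (fully open) to 1 (shut). A call has exactly 10 rows; each row shifts and turns the commanded pose from where the row before left it, along the tool's axes as they then stand; what a row does not reach is not made up. A row lasts 1/10 s, in which the tool goes at most 50 mm and 8.59 degrees, less where a joint would pass 70% of its speed; a pose out of reach is approached as far as the arm can. A call with a number of a shift or a turn outside -1 to 1 is refused whole. A call with a gripper value outside its range is refused whole. The fingers move at their own pace and stop on an object; the grip force is fixed at half the most. Time passes only in rows, so rows that do not move let the fingers close, or fill a call up. It gives the time, the measured TCP pose, the force, the opening and the grip force at its end, in the units of the state.
- r.sense(): the state, without advancing time (a new reading comes with each control period).
- r.capture(name): name is "scene" or "top" or "wrist"; returns (picture, depth): 384x512x3 uint8, red, green, blue; 384x512 float32, m along the optical axis (not along the pixel's ray), 0 where there is no reading.
- r.get_calibration(name): a dict with "mtx" (3x3 intrinsics, pixels), "extrinsics" (4x4, takes a point from camera to world coordinates). Camera axes: x right, y up, looking along -z (the intrinsics and any distortion apply to the point x, -y, -z); pixel columns grow to the right and rows downward; lengths in m; the calibration is good to about 2 mm. A picture is of the moment at which its call begins: read the wrist's pose just before it. get_calibration takes no time and is no camera call; for the wrist camera it gives the pose at the moment of the call.
- r.finish_job(): hands the job in; it is judged then, once.
The state is a dict: "time_s": time; "joints": joint angles; "joint_velocities": joint speeds; "effort": joint torques, N m; "tcp_pos": TCP position; "ee_rot": TCP orientation; "wrist_force": force on the tool from outside, world axes, zero at the start; "moment": the same for the moment, N m; "gripper_width": opening from 0.0 (shut) to 1.0 (fully open); "gripper_force": force on a finger pad.
Only numpy, scipy, OpenCV 4.12 (cv2) and the standard library are available. Lean on these libraries where they do the work, as an engineer would, in place of code of your own. Each camera call takes 0.05 s, during which the arm holds its last target. There are 200 camera calls.

### The job

The insect hotel lies on its back with four wooden inserts standing proud of their cells. With the fingertips, lightly press the round insert down flush with its rim, then the square one, then the triangular one, in the order they were glued. Leave the narrow bar alone (it has no glue yet), pull no insert up, press gently, and leave the loose things on and around the hotel where they are.

Things in the scene. Friction and masses are not known exactly. Their poses are not given: they have to be found in the camera images.
- hotel: wooden insect hotel lying on its back, fixed: square frame 204 x 204 mm on a thin black mat, with four square cells (2 x 2, centres at +-50 mm in its x and y; which insert sits where varies) and, on its +x side, an attic of slats and roof boards, peak 210 mm from the origin. Origin: centre of the square, on the table; z up. The rims of frame and cells are 70 mm above the table.
- cell_round: fixed square wooden cell (80 x 80 x 60 mm, walls 6 mm, rim 70 mm above the table) around the round insert; inner floor 32 mm below the rim. Origin: centre of its underside, 10 mm above the table
- round_top (a point): centre of the flat top of the round insert: light wood with small drilled holes, round, 60 mm across, 30 mm thick, in the middle of its cell with open space around it; moves down as it is pressed
- round_insert (a joint): how far the round insert is pushed down on its tight dowel (m): starts at 0 to 0.003 (10 to 7 mm proud of the rim), 0.010 is flush with the rim, hard stop at 0.012; negative when pulled up. It yields to about 5 N (plus 60 N per m/s of speed) and stays where it is left
- cell_square: fixed square wooden cell (80 x 80 x 60 mm, walls 6 mm, rim 70 mm above the table) around the square insert; inner floor 32 mm below the rim. Origin: centre of its underside, 10 mm above the table
- square_top (a point): centre of the flat top of the square insert: light wood with small drilled holes, square, 50 x 50 mm, sides along the hotel's, 30 mm thick, in the middle of its cell with open space around it; moves down as it is pressed
- square_insert (a joint): how far the square insert is pushed down on its tight dowel (m): starts at 0 to 0.003 (10 to 7 mm proud of the rim), 0.010 is flush with the rim, hard stop at 0.012; negative when pulled up. It yields to about 5 N (plus 60 N per m/s of speed) and stays where it is left
- cell_triangle: fixed square wooden cell (80 x 80 x 60 mm, walls 6 mm, rim 70 mm above the table) around the triangle insert; inner floor 32 mm below the rim. Origin: centre of its underside, 10 mm above the table
- triangle_top (a point): centre of the flat top of the triangle insert: light wood with small drilled holes, equilateral triangle, sides 57 mm (corners 33 mm, sides 16 mm from its centre), one corner towards the roof peak, 30 mm thick, in the middle of its cell with open space around it; moves down as it is pressed
- triangle_insert (a joint): how far the triangle insert is pushed down on its tight dowel (m): starts at 0 to 0.003 (10 to 7 mm proud of the rim), 0.010 is flush with the rim, hard stop at 0.012; negative when pulled up. It yields to about 5 N (plus 60 N per m/s of speed) and stays where it is left
- cell_bar: fixed square wooden cell (80 x 80 x 60 mm, walls 6 mm, rim 70 mm above the table) around the bar insert; inner floor 32 mm below the rim. Origin: centre of its underside, 10 mm above the table
- bar_top (a point): centre of the flat top of the bar insert: light wood with small drilled holes, narrow rectangular bar, 62 x 24 mm, long side along the hotel's x; it must be left alone, 30 mm thick, in the middle of its cell with open space around it; moves down as it is pressed
- bar_insert (a joint): how far the bar insert is pushed down on its tight dowel (m): starts at 0 to 0.003 (10 to 7 mm proud of the rim), 0.010 is flush with the rim, hard stop at 0.012; negative when pulled up. It yields to about 5 N (plus 60 N per m/s of speed) and stays where it is left
- peg: loose wooden peg, 20 mm across, 34 mm tall, standing on the hotel's rim where the four cells meet (top 104 mm above the table). Origin: centre of its underside
- nail_box: loose open cardboard box of nails, 45 x 60 x 28 mm, standing on the hotel's attic slats, 70 mm above the table. Origin: centre of its underside
- hammer: loose hammer lying on the table on the hotel's +y side. Its x axis runs along the handle, head at +x
- log_slice: loose slice of log lying on the table on the hotel's -y side, 84 mm across, 21 mm thick. Origin: centre of its underside
- screwdriver: loose screwdriver lying on the table at the right. Its x axis runs along it, blade at +x
- glue_bottle: loose white glue bottle standing on the table at the left, 52 mm across, 150 mm tall. Origin: centre of its underside
- mug: loose white mug standing on the table at the right, 80 mm across, 90 mm tall. Origin: centre of its underside

How it is judged (in metres and radians):
On the way, in this order (a step that is already met when the one before it is completed fails the run):
1. the round insert is pressed flush (value of joint round_insert above 0.008 m), for 0.2 s.
2. the square insert is pressed flush (value of joint square_insert above 0.008 m), for 0.2 s.
3. the triangle insert is pressed flush (value of joint triangle_insert above 0.008 m), for 0.2 s.
At the end, for the whole second after the job is handed in: The round, square and triangular inserts are pushed down more than 8 mm (flush with the rim within 2 mm), the bar is still proud (pushed less than 5 mm), and every loose thing is within 20 mm of where it began (value of joint each of round_insert, square_insert, triangle_insert above 0.008 m and value of joint bar_insert below 0.005 m and distance of each of peg, nail_box, hammer, log_slice, screwdriver, glue_bottle, mug from where it was at the start of the episode below 0.02 m); the robot touches nothing.
It fails at once if the narrow bar insert is pressed down (past 5 mm) (value of joint bar_insert above 0.005 m).
It fails at once if an insert is pulled up (by more than 3 mm above its highest start) (value of joint any of round_insert, square_insert, triangle_insert, bar_insert below -0.003 m).
It fails at once if the fingers press on an insert or its cell with more than 30 N (contact force between the fingers and cell_round above 30 N or contact force between the fingers and cell_square above 30 N or contact force between the fingers and cell_triangle above 30 N or contact force between the fingers and cell_bar above 30 N).
It fails at once if a loose thing is moved or lifted by more than 20 mm (distance of any of peg, nail_box, hammer, log_slice, screwdriver, glue_bottle, mug from where it was at the start of the episode above 0.02 m).
It also fails if it takes over 46 s, if anything falls off the work surface, if the arm or the gripper's body presses on something with over 40 N, if the wrist force passes 120 N, or if a joint passes its speed limit or range.

## Working session

There is one attempt and no reset: what is moved stays moved. The work goes in short steps, Python scripts to look and compute and a tool call to move; the robot and the scene stay as the last step left them, time stands still between calls to the robot, and variables do not carry over. Pictures are saved under pics/ and viewed, at most 10 in all, crops included, and the job is handed in when it is done.

Besides the shell and the picture viewer there is one more tool, called after "Emit:" in YAML: its name, and indented under it one key for each argument. jog_arm: Moves the arm, as the interface text tells. Scaled input: -1 to 1 covers 0.025 m each way for a shift and 8 degrees each way for a turn. Its arguments: {"type":"object","properties":{"plan":{"type":"string"}},"required":["plan"]}

```bash
mkdir -p pics; python3 - <<'E'
from station import r
import cv2,numpy as np
for n in("top","scene"):
    p,d=r.capture(n); c=r.get_calibration(n)
    np.savez(n,p=p,d=d,K=c["mtx"],E=c["extrinsics"]); cv2.imwrite(f"pics/{n}0.png",p[:,:,::-1])
    print(n,np.round(c["mtx"],1),np.round(c["extrinsics"],3),c.keys())
s=r.sense();print(s["time_s"],s["tcp_pos"],np.round(s["ee_rot"],3),s["wrist_force"])
E
```

```text
top [[469.4   0.  254.4]
 [  0.  469.4 187.9]
 [  0.    0.    1. ]] [[ 0.01   0.996 -0.087  0.452]
 [-1.     0.009 -0.015  0.016]
 [-0.015  0.087  0.996  1.528]
 [ 0.     0.     0.     1.   ]] dict_keys(['mtx', 'extrinsics'])
scene [[351.1   0.  261.2]
 [  0.  351.1 190.1]
 [  0.    0.    1. ]] [[ 0.007 -0.679  0.734  1.401]
 [ 1.     0.021  0.009  0.046]
 [-0.022  0.734  0.679  0.864]
 [ 0.     0.     0.     1.   ]] dict_keys(['mtx', 'extrinsics'])
0.1 [0.15493152 0.60486875 0.18666334] [[ 0.969 -0.248 -0.   ]
 [-0.248 -0.969 -0.002]
 [ 0.     0.002 -1.   ]] [ 0.6516902  -1.45403323 -0.43771102]
```

View pics/top0.png

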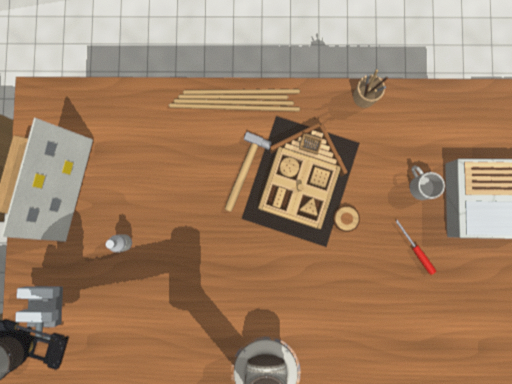

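View pics/scene0.png

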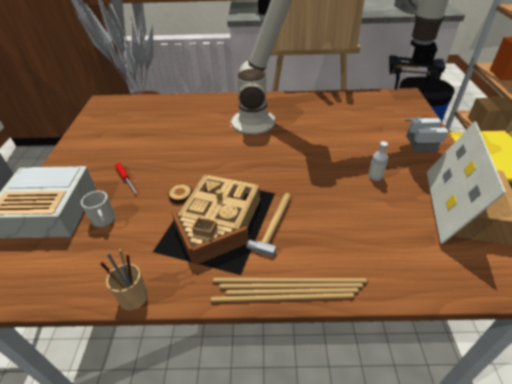

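The top view shows the hotel with its peak up and to the right. The inserts are round (290,167), square (321,177), bar (282,197) and triangle (311,207), with the peg near (299,186). I'll measure these next.

```bash
cat > h.py <<'E'
import numpy as np
def ray(K,E,u,v,z):
    d=E[:3,:3]@np.array([(u-K[0,2])/K[0,0],-(v-K[1,2])/K[1,1],-1]); o=E[:3,3]
    return o+d*(z-o[2])/d[2]
E
python3 - <<'E'
import numpy as np,cv2
from h import ray
f=np.load("top.npz");p,d,K,E=f["p"],f["d"],f["K"],f["E"]
v,u=np.mgrid[:384,:512]
P=np.stack([(u-K[0,2])/K[0,0]*d,-(v-K[1,2])/K[1,1]*d,-d],-1)@E[:3,:3].T+E[:3,3]
z=P[...,2]; 
roi=np.zeros(z.shape,bool); roi[110:240,240:360]=1
def comps(m,a):
    n,l,s,c=cv2.connectedComponentsWithStats(m.astype(np.uint8),connectivity=4)
    for i in range(1,n):
        if s[i,4]>=a: print(s[i,4],c[i].round(1),"z",np.median(z[l==i]).round(4),"xy",np.median(P[l==i],0).round(4), ray(K,E,*c[i],np.median(z[l==i])).round(4))
print("tops");comps(roi&(z>.0735)&(z<.087),15)
print("peg,box");comps(roi&(z>.09),4)
m=roi&(z>.055)
c=cv2.findContours(m.astype(np.uint8),0,2)[0];c=max(c,key=cv2.contourArea)
print(np.array([np.r_[q[0],ray(K,E,*q[0],.07)[:2].round(4)] for q in cv2.approxPolyDP(c,4,True)]))
cv2.imwrite("pics/crop1.png",cv2.resize(p[110:240,240:360,::-1],None,fx=4.5,fy=4.5,interpolation=2))
E
```

```text
tops
126 [311.3 143.3] z 0.0781 xy [ 0.7195 -0.1372  0.0781] [ 0.7205 -0.1379  0.0781]
267 [289.1 166.2] z 0.0791 xy [ 0.6477 -0.0684  0.0791] [ 0.6476 -0.0686  0.0791]
230 [319.9 176.2] z 0.0775 xy [ 0.6179 -0.1648  0.0775] [ 0.6175 -0.1643  0.0775]
135 [279.  196.8] z 0.0782 xy [ 0.5517 -0.038   0.0782] [ 0.5522 -0.0379  0.0782]
139 [309.7 206.7] z 0.0781 xy [ 0.5214 -0.1338  0.0781] [ 0.5224 -0.1327  0.0781]
peg,box
28 [313.6 137.1] z 0.0965 xy [ 0.7366 -0.1418  0.0965] [ 0.7366 -0.1428  0.0965]
8 [302.5 138. ] z 0.0987 xy [ 0.7338 -0.1088  0.0987] [ 0.733  -0.1085  0.0987]
8 [319.5 146. ] z 0.0964 xy [ 0.7089 -0.1611  0.0964] [ 0.7088 -0.161   0.0964]
35 [309.7 149.7] z 0.0967 xy [ 0.6965 -0.1317  0.0967] [ 0.697  -0.1307  0.0967]
36 [300.  186.5] z 0.1042 xy [ 0.5824 -0.1004  0.1042] [ 0.5823 -0.1006  0.1042]
[[ 3.170e+02  1.230e+02  7.868e-01 -1.566e-01]
 [ 2.700e+02  1.460e+02  7.124e-01 -9.100e-03]
 [ 2.780e+02  1.490e+02  7.031e-01 -3.430e-02]
 [ 2.590e+02  2.070e+02  5.204e-01  2.370e-02]
 [ 3.200e+02  2.270e+02  4.603e-01 -1.653e-01]
 [ 3.390e+02  1.680e+02  6.445e-01 -2.249e-01]
 [ 3.470e+02  1.710e+02  6.353e-01 -2.498e-01]
 [ 3.230e+02  1.250e+02  7.806e-01 -1.754e-01]]
```

View pics/crop1.png

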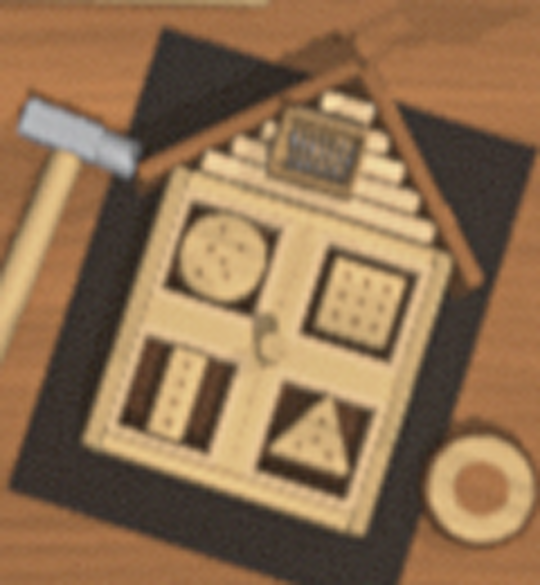

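All four tops sit about 100 mm apart at z ≈ 78 mm, which matches the given sizes. The hotel yaw is about -18.4°. I'll close the fingers, rise a little and travel towards the round insert.

Emit:
jog_arm:
  plan: "0 0 -1 0 0 0.5 1;0.5 0.35 -0.5 0 0 0 1;0.97 0.69 0 0 0 0 1;0.97 0.69 0 0 0 0 1;0.97 0.69 0 0 0 0 1;0.97 0.69 0 0 0 0 1;0.97 0.69 0 0 0 0 1;0.97 0.69 0 0 0 0 1;0.97 0.69 0 0 0 0 1;0.97 0.69 0 0 0 0 1"

```text
time_s: 1.1
tcp_pos: [0.3054, 0.399, 0.2252]
ee_rot: [[0.949, -0.314, -0.0], [-0.314, -0.949, 0.0], [-0.0, -0.0, -1.0]]
wrist_force: [0.6, 0.3, -1.1]
gripper_width: 0.173
gripper_force: 0.0
```

Emit:
jog_arm:
  plan: "0.97 0.69 0 0 0 0 1;0.97 0.69 0 0 0 0 1;0.97 0.69 0 0 0 0 1;0.97 0.69 0 0 0 0 1;0.97 0.69 0 0 0 0 1;0.97 0.69 0 0 0 0 1;0.97 0.69 0 0 0 0 1;0.97 0.69 0 0 0 0 1;0.97 0.69 0 0 0 0 1;0.97 0.69 0 0 0 0 1"

```text
time_s: 2.1
tcp_pos: [0.4807, 0.159, 0.2253]
ee_rot: [[0.949, -0.314, 0.0], [-0.314, -0.949, 0.0], [-0.0, -0.0, -1.0]]
wrist_force: [-0.0, 0.7, -1.0]
gripper_width: 0.004
gripper_force: 0.0
```

Emit:
jog_arm:
  plan: "0.97 0.69 0 0 0 0 1;0.97 0.69 0 0 0 0 1;0.97 0.69 0 0 0 0 1;0.97 0.69 0 0 0 0 1;0.97 0.69 0 0 0 0 1;0.97 0.69 0 0 0 0 1;0.97 0.69 0 0 0 0 1;0.97 0.69 0 0 0 0 1;0.5 0.4 0 0 0 0 1;0 0 0 0 0 0 1"

```text
time_s: 3.1
tcp_pos: [0.6299, -0.0465, 0.2244]
ee_rot: [[0.948, -0.317, -0.001], [-0.317, -0.948, -0.0], [-0.001, 0.0, -1.0]]
wrist_force: [-0.6, 0.2, -0.5]
gripper_width: 0.003
gripper_force: 0.0
```

Emit:
jog_arm:
  plan: "0.5 0.3 0 0 0 0 1;0.46 0.3 0.5 0 0 0 1;0 0 0.8 0 0 0 1;0 0 0.8 0 0 0 1;0 0 0.4 0 0 0 1;0 0 0 0 0 0 1;0 0 0 0 0 0 1;0 0 0 0 0 0 1;0 0 0 0 0 0 1;0 0 0 0 0 0 1"

```text
time_s: 4.1
tcp_pos: [0.6483, -0.0663, 0.1635]
ee_rot: [[0.949, -0.315, 0.001], [-0.315, -0.949, 0.0], [0.001, -0.001, -1.0]]
wrist_force: [0.0, -0.0, 0.7]
gripper_width: 0.004
gripper_force: 0.0
```

```bash
python3 - <<'E'
from station import r
import cv2,numpy as np
p,d=r.capture("wrist");c=r.get_calibration("wrist");K,E=c["mtx"],c["extrinsics"]
q=p[:,:,::-1].copy()
for w in [(.6476,-.0686,.079),(.6175,-.1643,.0775),(.5224,-.1327,.078),(.5523,-.0379,.078),(.5824,-.1005,.104)]:
    x=np.linalg.inv(E)@np.r_[w,1]; u=K[0,0]*x[0]/-x[2]+K[0,2]; v=K[1,1]*x[1]/x[2]+K[1,2]
    print(u,v,x[2])
    if x[2]<0 and abs(u)<2000 and abs(v)<2000: cv2.circle(q,(int(u),int(v)),5,(0,0,255),2)
cv2.imwrite("pics/w1.png",q);print(r.sense()["tcp_pos"],r.sense()["wrist_force"])
E
```

```text
258.8600269150617 191.25040404185796 -0.29310157933967645
349.81300018539105 189.58695107409858 -0.2939522209278702
341.2242045967089 268.988805474257 -0.323538026768153
259.3361651297249 269.94008937242853 -0.32408921672184865
306.4187157209184 244.48668823799792 -0.28474800385951693
[ 0.64820578 -0.06634516  0.16329086] [-0.205064    0.56820014  0.29393675]
```

View pics/w1.png

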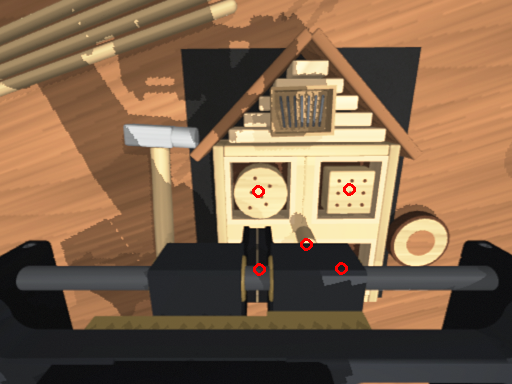

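The projected points land on the insert centres: round at (259,191) and square at (350,190). I'll descend to just above the round insert.

Emit:
jog_arm:
  plan: "0 0.08 0.8 0 0 0 1;0 0 0.8 0 0 0 1;0 0 0.8 0 0 0 1;0 0 0.5 0 0 0 1;0 0 0.2 0 0 0 1;0 0 0 0 0 0 1;0 0 0 0 0 0 1;0 0 0.08 0 0 0 1;0 0 0.08 0 0 0 1;0 0 0 0 0 0 1"

```text
time_s: 5.15
tcp_pos: [0.6473, -0.0683, 0.0812]
ee_rot: [[0.949, -0.315, 0.0], [-0.315, -0.949, 0.0], [-0.0, -0.0, -1.0]]
wrist_force: [0.6, -0.4, -0.8]
gripper_width: 0.002
gripper_force: 0.0
```

Emit:
jog_arm:
  plan: "0 0 0.04 0 0 0 1;0 0 0.04 0 0 0 1;0 0 0.04 0 0 0 1;0 0 0.04 0 0 0 1;0 0 0.04 0 0 0 1;0 0 0.04 0 0 0 1;0 0 0.04 0 0 0 1;0 0 0.04 0 0 0 1;0 0 0.04 0 0 0 1;0 0 0.04 0 0 0 1"

```text
time_s: 6.15
tcp_pos: [0.6473, -0.0683, 0.0711]
ee_rot: [[0.949, -0.315, -0.0], [-0.315, -0.949, 0.0], [-0.0, -0.0, -1.0]]
wrist_force: [0.1, 0.4, -0.3]
gripper_width: 0.007
gripper_force: 0.0
```

```bash
cat > look.py <<'E'
from station import r
import cv2,numpy as np,sys
p,d=r.capture("wrist");c=r.get_calibration("wrist");K,E=c["mtx"],c["extrinsics"]
v,u=np.mgrid[:384,:512]
P=np.stack([(u-K[0,2])/K[0,0]*d,-(v-K[1,2])/K[1,1]*d,-d],-1)@E[:3,:3].T+E[:3,3]
C=np.array([.585,-.1010]);a=np.radians(-18.4);X=np.array([np.cos(a),np.sin(a)]);Y=np.array([-X[1],X[0]])
h=np.stack([(P[...,:2]-C)@X,(P[...,:2]-C)@Y],-1)
for n,c0,rad in [("round",(50,50),25),("square",(50,-50),20),("tri",(-50,-50),14),("bar",(-50,50),10)]:
    m=(np.linalg.norm(h-np.array(c0)/1e3,axis=-1)<rad/1e3)&(d>0)
    z=P[...,2][m];z=z[(z>.06)&(z<.09)]
    if len(z)>5: print(n,len(z),np.percentile(z,[10,50,90]).round(4))
m=(abs(abs(h[...,0])-.094)<.006)&(abs(h[...,1])<.08)&(abs(P[...,2]-.07)<.01);print("rim",np.median(P[...,2][m]).round(4),m.sum())
cv2.imwrite("pics/"+sys.argv[1],p[:,:,::-1]);s=r.sense();print(s["time_s"],s["tcp_pos"],s["wrist_force"])
E
python3 look.py w2.png
```

```text
round 2243 [0.0774 0.0782 0.0789]
square 1915 [0.0759 0.0767 0.0774]
tri 227 [0.0762 0.0768 0.0775]
rim 0.0691 3329
6.2 [ 0.64722967 -0.06826973  0.07088432] [-0.46119566  0.04683312 -0.52585756]
```

View pics/w2.png

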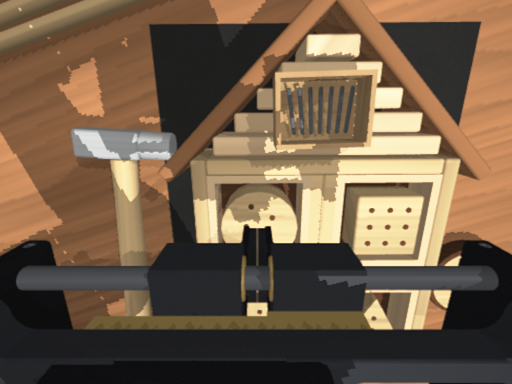

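```bash
python3 - <<'E'
from station import r
import numpy as np
p,d=r.capture("wrist");c=r.get_calibration("wrist");K,E=c["mtx"],c["extrinsics"]
s=r.sense();t=s["tcp_pos"]
x=np.linalg.inv(E)@np.r_[t,1]; print("tcp px",K[0,0]*x[0]/-x[2]+K[0,2],K[1,1]*x[1]/x[2]+K[1,2],-x[2],"cam",E[:3,3])
for u in(250,257,265):
  for v in range(215,316,10):
    q=np.array([(u-K[0,2])/K[0,0],-(v-K[1,2])/K[1,1],-1])*d[v,u]
    w=E[:3,:3]@q+E[:3,3]; l=s["ee_rot"].T@(w-t) if hasattr(s["ee_rot"],"T") else np.array(s["ee_rot"]).T@(w-t)
    print(u,v,d[v,u].round(3),w.round(3),(l*1e3).round(0))
E
```

```text
tcp px 256.5470089048534 221.5446749669648 0.21272503593686998 cam [ 0.72691063 -0.09510282  0.26747675]
250 215 0.202 [ 0.657 -0.066  0.08 ] [ 9. -5. -9.]
250 225 0.206 [ 0.649 -0.064  0.078] [ 0. -5. -7.]
250 235 0.165 [ 0.659 -0.068  0.118] [ 11.  -4. -47.]
250 245 0.154 [ 0.658 -0.068  0.129] [ 10.  -4. -59.]
250 255 0.144 [ 0.658 -0.068  0.14 ] [ 10.  -3. -69.]
250 265 0.134 [ 0.658 -0.069  0.151] [ 10.  -3. -80.]
250 275 0.088 [ 0.679 -0.077  0.192] [  33.   -2. -121.]
250 285 0.089 [ 0.675 -0.076  0.192] [  29.   -2. -121.]
250 295 0.134 [ 0.644 -0.064  0.155] [ -4.  -3. -84.]
250 305 0.229 [ 0.578 -0.039  0.077] [-75.  -6.  -6.]
250 315 0.232 [ 0.568 -0.036  0.078] [-85.  -6.  -7.]
257 215 0.203 [ 0.655 -0.071  0.078] [ 9.  0. -7.]
257 225 0.207 [ 0.647 -0.069  0.077] [-0.  0. -7.]
257 235 0.167 [ 0.657 -0.072  0.116] [ 10.   0. -45.]
257 245 0.154 [ 0.657 -0.072  0.13 ] [ 10.   0. -59.]
257 255 0.155 [ 0.651 -0.07   0.13 ] [  4.   0. -59.]
257 265 0.134 [ 0.657 -0.072  0.15 ] [ 10.   0. -79.]
257 275 0.088 [ 0.678 -0.079  0.191] [  32.    0. -120.]
257 285 0.088 [ 0.675 -0.078  0.192] [  29.    0. -121.]
257 295 0.134 [ 0.643 -0.067  0.155] [ -4.   0. -84.]
257 305 0.23 [ 0.575 -0.045  0.077] [-76.   0.  -6.]
257 315 0.232 [ 0.567 -0.042  0.078] [-85.   0.  -7.]
265 215 0.204 [ 0.653 -0.077  0.078] [ 8.  6. -7.]
265 225 0.206 [ 0.645 -0.075  0.078] [ 0.  7. -7.]
265 235 0.164 [ 0.657 -0.077  0.119] [ 12.   5. -48.]
265 245 0.155 [ 0.655 -0.076  0.129] [ 10.   5. -58.]
265 255 0.144 [ 0.655 -0.076  0.14 ] [ 10.   5. -69.]
265 265 0.134 [ 0.655 -0.076  0.15 ] [ 10.   4. -79.]
265 275 0.088 [ 0.677 -0.081  0.192] [  33.    3. -121.]
265 285 0.088 [ 0.674 -0.08   0.193] [  30.    3. -122.]
265 295 0.134 [ 0.642 -0.071  0.155] [ -4.   4. -84.]
265 305 0.229 [ 0.574 -0.052  0.077] [-75.   7.  -6.]
265 315 0.231 [ 0.565 -0.049  0.078] [-84.   7.  -7.]
```

The force is zero and the insert hasn't moved. By the depth image the shut fingers end well above the reported TCP. I'll measure the actual tip height.

```bash
python3 - <<'E'
from station import r
import numpy as np
p,d=r.capture("wrist");c=r.get_calibration("wrist");K,E=c["mtx"],c["extrinsics"]
s=r.sense();t=np.array(s["tcp_pos"]);R=np.array(s["ee_rot"])
for u in(246,250,254,260,264,268):
  o=[]
  for v in range(222,238):
    w=E[:3,:3]@(np.array([(u-K[0,2])/K[0,0],-(v-K[1,2])/K[1,1],-1])*d[v,u])+E[:3,3]; l=R.T@(w-t)*1e3
    o.append((v,int(l[0]),int(l[2])))
  print(u,o)
print(s["time_s"],s["gripper_width"])
E
```

```text
246 [(222, 2, -7), (223, 2, -7), (224, 1, -8), (225, 0, -7), (226, 11, -35), (227, 11, -36), (228, 11, -38), (229, 11, -38), (230, 11, -40), (231, 11, -42), (232, 11, -43), (233, 11, -45), (234, 11, -46), (235, 11, -47), (236, 11, -49), (237, 11, -51)]
250 [(222, 3, -9), (223, 1, -6), (224, 1, -7), (225, 0, -7), (226, 0, -7), (227, -1, -7), (228, 10, -34), (229, 10, -36), (230, 10, -38), (231, 10, -39), (232, 9, -40), (233, 10, -43), (234, 10, -44), (235, 9, -44), (236, 10, -47), (237, 10, -48)]
254 [(222, 3, -8), (223, 1, -7), (224, 1, -8), (225, 0, -6), (226, 0, -7), (227, -1, -7), (228, 10, -35), (229, 10, -36), (230, 10, -38), (231, 10, -39), (232, 10, -40), (233, 10, -42), (234, 10, -44), (235, 10, -46), (236, 10, -46), (237, 10, -48)]
260 [(222, 2, -7), (223, 2, -7), (224, 0, -6), (225, 0, -7), (226, 0, -8), (227, -1, -6), (228, 9, -34), (229, 10, -36), (230, 10, -38), (231, 10, -39), (232, 10, -41), (233, 10, -42), (234, 10, -44), (235, 9, -44), (236, 10, -47), (237, 10, -48)]
264 [(222, 2, -7), (223, 1, -7), (224, 1, -8), (225, 0, -6), (226, 0, -6), (227, -1, -7), (228, 10, -34), (229, 10, -37), (230, 9, -37), (231, 10, -39), (232, 10, -40), (233, 10, -42), (234, 10, -43), (235, 10, -45), (236, 10, -47), (237, 10, -48)]
268 [(222, 2, -7), (223, 2, -7), (224, 1, -7), (225, 0, -7), (226, 11, -34), (227, 11, -36), (228, 11, -37), (229, 11, -39), (230, 11, -40), (231, 11, -42), (232, 11, -43), (233, 11, -45), (234, 11, -46), (235, 11, -48), (236, 11, -50), (237, 11, -51)]
6.3 0.0081555275067356
```

```bash
python3 - <<'E'
from station import r
import numpy as np
p,d=r.capture("wrist");c=r.get_calibration("wrist");K,E=c["mtx"],c["extrinsics"]
s=r.sense();t=np.array(s["tcp_pos"]);R=np.array(s["ee_rot"])
for v in (236,240,243,246,250,260,268,290,300,310,325):
  o=[]
  for u in(20,80,140,160,200,235,257,280,310,350,370,430,490):
    w=E[:3,:3]@(np.array([(u-K[0,2])/K[0,0],-(v-K[1,2])/K[1,1],-1])*d[v,u])+E[:3,3]; l=R.T@(w-t)*1e3
    o.append(tuple(int(q) for q in l))
  print(v,o)
E
```

```text
236 [(-48, -262, 71), (-47, -195, 70), (-38, -120, 52), (-47, -106, 70), (-13, -46, 1), (-8, -16, -7), (10, 0, -46), (-9, 18, -7), (-13, 43, 1), (-13, 76, 1), (-9, 89, -6), (-13, 142, 1), (-47, 258, 72)]
240 [(-53, -263, 71), (-52, -196, 71), (-43, -120, 52), (-53, -107, 71), (-17, -46, 1), (-12, -16, -7), (10, 0, -52), (-12, 18, -7), (-16, 43, 1), (-16, 76, 0), (-13, 89, -6), (-17, 143, 2), (-53, 261, 73)]
243 [(-57, -265, 72), (-56, -197, 71), (-47, -121, 54), (-56, -108, 71), (38, -20, -109), (38, -7, -109), (10, 0, -55), (38, 8, -109), (38, 19, -109), (-19, 76, 0), (-16, 90, -4), (-19, 143, 1), (37, 86, -107)]
246 [(37, -85, -110), (-60, -198, 71), (-50, -121, 52), (-60, -108, 70), (38, -19, -112), (38, -7, -112), (9, 0, -58), (37, 8, -110), (38, 19, -111), (-21, 76, 0), (-18, 90, -6), (-23, 144, 2), (37, 83, -110)]
250 [(37, -82, -113), (-65, -199, 71), (-54, -122, 52), (-65, -108, 70), (38, -19, -114), (38, -7, -114), (6, 0, -57), (38, 8, -114), (38, 18, -113), (38, 32, -114), (-22, 91, -4), (-25, 144, 1), (37, 81, -113)]
260 [(37, -77, -119), (-78, -202, 72), (-66, -123, 52), 
[... 538 characters left out ...]
, (26, 38, -120), (27, 57, -121), (26, 78, -120)]
300 [(23, -78, -122), (-132, -212, 71), (-114, -128, 48), (29, -28, -129), (28, -17, -128), (28, -6, -128), (-7, 0, -83), (28, 7, -127), (28, 16, -128), (28, 28, -128), (-73, 99, -1), (-123, 200, 60), (22, 79, -120)]
310 [(21, -78, -123), (-147, -215, 70), (-128, -130, 49), (24, -30, -127), (24, -17, -127), (25, -6, -128), (-79, 0, -6), (26, 7, -129), (24, 17, -127), (24, 29, -127), (-80, 98, -5), (-148, 213, 73), (20, 78, -122)]
325 [(27, -65, -137), (-170, -220, 71), (24, -33, -134), (23, -28, -132), (24, -16, -133), (24, -5, -134), (23, 0, -132), (24, 7, -133), (24, 15, -134), (25, 27, -134), (-94, 99, -7), (-169, 215, 71), (14, 80, -122)]
```

The gripper body starts about 105 mm behind the reported TCP, where 70 mm was given. So the whole tool ends about 34 mm short of the reported TCP, and contact should come at a reported z of about 0.045. I'll descend to just above that.

Emit:
jog_arm:
  plan: "0 0 0.16 0 0 0 1;0 0 0.16 0 0 0 1;0 0 0.16 0 0 0 1;0 0 0.12 0 0 0 1;0 0 0.08 0 0 0 1;0 0 0.08 0 0 0 1;0 0 0.04 0 0 0 1;0 0 0.04 0 0 0 1;0 0 0 0 0 0 1;0 0 0 0 0 0 1"

```text
time_s: 7.35
tcp_pos: [0.6474, -0.0683, 0.0503]
ee_rot: [[0.949, -0.315, 0.0], [-0.315, -0.949, 0.0], [0.0, -0.0, -1.0]]
wrist_force: [0.3, -0.1, -0.1]
gripper_width: 0.006
gripper_force: 0.0
```

Emit:
jog_arm:
  plan: "0 0 0.04 0 0 0 1;0 0 0.04 0 0 0 1;0 0 0.04 0 0 0 1;0 0 0.04 0 0 0 1;0 0 0.04 0 0 0 1;0 0 0.04 0 0 0 1;0 0 0 0 0 0 1;0 0 0 0 0 0 1;0 0 0 0 0 0 1;0 0 0 0 0 0 1"

```text
time_s: 8.35
tcp_pos: [0.6474, -0.0683, 0.0444]
ee_rot: [[0.949, -0.315, 0.0], [-0.315, -0.949, -0.0], [0.0, -0.0, -1.0]]
wrist_force: [-0.5, 0.5, 3.3]
gripper_width: 0.003
gripper_force: 1.2
```

Contact was at reported z 0.0444 with about 3 N. I'll press 9 mm more, slowly.

Emit:
jog_arm:
  plan: "0 0 0.04 0 0 0 1;0 0 0.04 0 0 0 1;0 0 0.04 0 0 0 1;0 0 0.04 0 0 0 1;0 0 0.04 0 0 0 1;0 0 0.04 0 0 0 1;0 0 0.04 0 0 0 1;0 0 0.04 0 0 0 1;0 0 0 0 0 0 1;0 0 0 0 0 0 1"

```text
time_s: 9.35
tcp_pos: [0.6474, -0.0683, 0.0364]
ee_rot: [[0.949, -0.315, 0.0], [-0.315, -0.949, -0.0], [0.0, -0.0, -1.0]]
wrist_force: [-1.2, 0.8, 5.2]
gripper_width: 0.006
gripper_force: 2.2
```

Emit:
jog_arm:
  plan: "0 0 0.02 0 0 0 1;0 0 0.02 0 0 0 1;0 0 0 0 0 0 1;0 0 0 0 0 0 1;0 0 0 0 0 0 1;0 0 0 0 0 0 1;0 0 0 0 0 0 1;0 0 0 0 0 0 1;0 0 0 0 0 0 1;0 0 0 0 0 0 1"

```text
time_s: 10.35
tcp_pos: [0.6474, -0.0683, 0.0351]
ee_rot: [[0.949, -0.315, 0.0], [-0.315, -0.949, -0.0], [0.0, -0.0, -1.0]]
wrist_force: [-0.6, 0.3, 3.3]
gripper_width: 0.01
gripper_force: 2.0
```

```bash
python3 look.py w3.png
```

```text
round 2195 [0.0683 0.0692 0.0803]
square 2483 [0.0761 0.0768 0.0776]
rim 0.0692 4944
10.4 [ 0.64739661 -0.06828933  0.03513471] [-0.02267981 -0.55437719  3.76378391]
```

Round now reads level with the rim (0.0692 against 0.0692). I'll lift and shift 100 mm along tool y to the square.

Emit:
jog_arm:
  plan: "0 0 -0.2 0 0 0 1;0 0 -0.8 0 0 0 1;0.08 0.6 0 0 0 0 1;0 0.9 0 0 0 0 1;0 0.9 0 0 0 0 1;0 0.9 0 0 0 0 1;0 0.72 0 0 0 0 1;0 0 0.2 0 0 0 1;0 0 0.2 0 0 0 1;0 0 0 0 0 0 1"

```text
time_s: 11.4
tcp_pos: [0.6169, -0.1639, 0.0487]
ee_rot: [[0.949, -0.315, -0.002], [-0.315, -0.949, 0.0], [-0.002, 0.0, -1.0]]
wrist_force: [0.2, 0.2, -0.3]
gripper_width: 0.008
gripper_force: 0.0
```

Emit:
jog_arm:
  plan: "0 0 0.1 0 0 0 1;0 0 0.04 0 0 0 1;0 0 0.04 0 0 0 1;0 0 0.04 0 0 0 1;0 0 0.04 0 0 0 1;0 0 0.04 0 0 0 1;0 0 0.04 0 0 0 1;0 0 0.04 0 0 0 1;0 0 0.04 0 0 0 1;0 0 0.04 0 0 0 1"

```text
time_s: 12.4
tcp_pos: [0.6177, -0.1642, 0.0394]
ee_rot: [[0.949, -0.315, 0.001], [-0.315, -0.949, -0.0], [0.001, -0.0, -1.0]]
wrist_force: [-1.7, 1.3, 5.2]
gripper_width: 0.003
gripper_force: 2.5
```

Emit:
jog_arm:
  plan: "0 0 0.04 0 0 0 1;0 0 0.04 0 0 0 1;0 0 0.04 0 0 0 1;0 0 0.04 0 0 0 1;0 0 0 0 0 0 1;0 0 0 0 0 0 1;0 0 0 0 0 0 1;0 0 0 0 0 0 1;0 0 0 0 0 0 1;0 0 0 0 0 0 1"

```text
time_s: 13.4
tcp_pos: [0.6177, -0.1643, 0.0347]
ee_rot: [[0.949, -0.315, 0.0], [-0.315, -0.949, 0.0], [0.0, -0.0, -1.0]]
wrist_force: [-1.1, 1.9, 3.3]
gripper_width: 0.008
gripper_force: 2.2
```

```bash
python3 look.py w4.png
```

```text
round 3531 [0.0684 0.0691 0.0699]
square 1238 [0.068  0.0691 0.0846]
rim 0.0693 4931
13.45 [ 0.61769816 -0.16424896  0.03468151] [-0.94971418  1.94276307  3.88200463]
```

The square is flush too. Next is the triangle, 100 mm along tool -x.

Emit:
jog_arm:
  plan: "0 0 -0.2 0 0 0 1;0 0 -0.8 0 0 0 1;-0.6 0 0 0 0 0 1;-0.9 0 0 0 0 0 1;-0.9 0 0 0 0 0 1;-0.9 0 0 0 0 0 1;-0.72 0 0 0 0 0 1;0 0 0.2 0 0 0 1;0 0 0.2 0 0 0 1;0 0 0 0 0 0 1"

```text
time_s: 14.45
tcp_pos: [0.5224, -0.1328, 0.0486]
ee_rot: [[0.949, -0.315, -0.001], [-0.315, -0.949, -0.0], [-0.001, 0.0, -1.0]]
wrist_force: [-0.4, 0.2, 1.0]
gripper_width: 0.003
gripper_force: 0.0
```

Emit:
jog_arm:
  plan: "0 0 0.1 0 0 0 1;0 0 0.04 0 0 0 1;0 0 0.04 0 0 0 1;0 0 0.04 0 0 0 1;0 0 0.04 0 0 0 1;0 0 0.04 0 0 0 1;0 0 0.04 0 0 0 1;0 0 0.04 0 0 0 1;0 0 0.04 0 0 0 1;0 0 0 0 0 0 1"

```text
time_s: 15.45
tcp_pos: [0.5223, -0.1327, 0.0396]
ee_rot: [[0.949, -0.315, 0.001], [-0.315, -0.949, -0.0], [0.001, -0.0, -1.0]]
wrist_force: [-0.8, 0.9, 5.5]
gripper_width: 0.006
gripper_force: 2.2
```

Emit:
jog_arm:
  plan: "0 0 0.04 0 0 0 1;0 0 0.04 0 0 0 1;0 0 0.04 0 0 0 1;0 0 0.04 0 0 0 1;0 0 0.02 0 0 0 1;0 0 0 0 0 0 1;0 0 0 0 0 0 1;0 0 0 0 0 0 1;0 0 0 0 0 0 1;0 0 0 0 0 0 1"

```text
time_s: 16.45
tcp_pos: [0.5223, -0.1326, 0.0347]
ee_rot: [[0.949, -0.315, 0.0], [-0.315, -0.949, -0.0], [0.0, -0.0, -1.0]]
wrist_force: [-1.0, 0.9, 4.9]
gripper_width: 0.004
gripper_force: 2.2
```

Emit:
jog_arm:
  plan: "0 0 -0.2 0 0 0 1;0 0 -0.8 0 0 0 1;0 0 -1 0 0 0 1;0 0 -1 0 0 0 1;0 0 -1 0 0 0 1;-1 0 -1 0 0 0 1;-1 0 -1 0 0 0 1;-1 0 0 0 0 0 1;0 0 0 0 0 0 1;0 0 0 0 0 0 1"

```text
time_s: 17.45
tcp_pos: [0.4508, -0.1088, 0.1847]
ee_rot: [[0.949, -0.315, 0.0], [-0.315, -0.949, 0.0], [0.0, -0.0, -1.0]]
wrist_force: [0.6, 0.3, 0.4]
gripper_width: 0.006
gripper_force: 0.0
```

```bash
python3 look.py w5.png
```

```text
round 1891 [0.0679 0.0688 0.0699]
square 1320 [0.0673 0.0684 0.0694]
tri 496 [0.0674 0.0684 0.0694]
bar 272 [0.0764 0.0774 0.0783]
rim 0.0692 1396
17.5 [ 0.45126231 -0.10894771  0.18443084] [ 0.69819012 -0.02921862 -0.38494568]
```

View pics/w5.png

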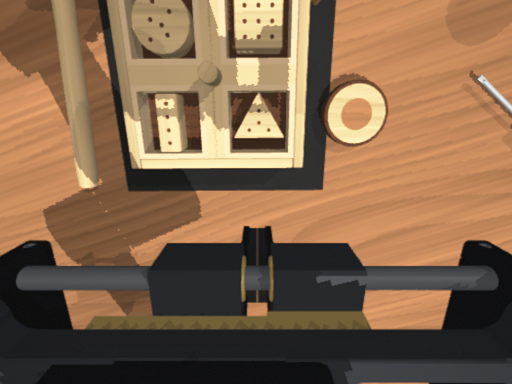

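The round, square and triangle (258,115) are flush with the rim. The bar (170,122) still stands proud at 77 mm and the peg (208,72) is in place. The arm is clear, so I'm handing the job in.

```bash
python3 -c "
from station import r
print(r.finish_job())"
```

```text
the job is handed in; nothing more can be done
None
```

I pressed the round, square and triangular inserts flush in that order (each within about 1 mm of the rim by the depth camera), left the bar proud, saw no loose thing moved, and handed the job in at about 17.5 s; no verdict came back.

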